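# Go / no-go check of a reamed krar peg hole

### The job

Check the reamed peg hole in the krar yoke on its clamp stand with the double-ended plug gauge: push the long slim go end in from either side until its brass collar sits against the wood and keep it lightly pressed home for a second, then draw it out and press the nose of the short fat no-go end squarely and steadily into a mouth of the same hole for a second, to show that it refuses to enter. Press firmly enough to feel it, about 10 N, but never with more than 25 N, then lay the gauge back in its notched cradle, let go, and leave the other things on the bench where they are.

Things in the scene. Friction and masses are not known exactly. Their poses are not given: they have to be found in the camera images.
- stand: Fixed clamp stand that holds the krar yoke. Origin: on the bench under its middle; x along the yoke, z up. Two pine risers, 40 x 84 (y) x 38 high, 80 to 120 either side of the middle, joined by a 12 high foot, carry the yoke: a hardwood bar 260 long (x) x 40 thick (y) x 44 high, so 38 to 82 above the bench (its steel straps to 86). None of it yields.
- stand_mid (a point): Point of the stand 60 above its origin, where the hole's middle would be if the yoke were centred. The yoke was clamped by eye: it lies up to 16 off along y and up to 3 off along x (parallel, height true); this is not measured, so find it by feel. The hole (its middle: bore), diameter 20, edges chamfered 1.5, runs level through the yoke's 40 along y, mouths 20 either side of bore.
- gauge: Loose double-ended plug gauge, about 0.22 kg, lying level, axis along its own y. Origin at its centre: on the axis in the middle of the wooden handle, where to grip it. Handle: square bar 18 x 18, 76 long. A brass collar of diameter 30, 4 thick, at each end of the handle. Long slim go end at +y, short fat no-go end at -y. It starts in the cradle, go end towards the cradle's +y.
- go_collar (a point): Centre of the outer face of the collar on the go side, 42 from the gauge's centre along its +y; this face sits against the bar when the go end is home.
- go_tip (a point): Centre of the go end's tip face, 74 from the gauge's centre along its +y. The go end: steel, diameter 18.8, 32 long, lead chamfer 2 (tip face diameter 14.8).
- nogo_tip (a point): Centre of the no-go end's nose face, 60 from the gauge's centre along its -y. The no-go end: steel, diameter 25, 18 long, its last 6 tapering to a nose of diameter 14; offered to the hole's mouth the nose enters about 3 to 4, then the taper stops on the rim.
- cradle_seat (a point): Where the gauge's centre lies when it rests in the cradle, 45 above the bench, with its axis along this frame's y. The fixed pine cradle: foot 60 x 110 (y) x 10 high; two notched uprights, 36 wide, 6 thick at y = -28 and +28 carry the handle 36 above the bench between leaning cheeks 53 high (gap 22 below, 34 at the top). 50 is free between the uprights; the collars have 7 play each way.
- lamp: Bystander: squat round red-brown clay lamp base, diameter 92, 62 high; origin under its centre.
- peg: Bystander: black ebony tuning peg lying down, 90 long along x, 20 high; origin on the bench under its middle.
- awl: Bystander: awl with bone handle lying along x, 135 long, 22 high; origin on the bench under its middle.
- rasp: Bystander: half-round steel rasp lying along y, 255 long, wooden handle at -y, 26 high; origin on the bench.
- mallet: Bystander: wooden mallet lying down, head 75 x 45 x 45, handle 180 long towards -y; origin under its head.
- dish: Bystander: small steel dish, diameter 100, 30 high; origin under its centre.
Not all that is in view belongs to the job. Leave any purple or white look-alike of the part that bears cradle_seat alone. Leave any green or pink look-alike of the gauge alone.

How it is judged (in metres and radians):
On the way, in this order (a step that is already met when the one before it is completed fails the run):
1. the go end is fully home in the hole, its collar lightly pressed against the wood (y of go_collar in the frame of bore between -0.0225 and 0.0225 m and x of go_collar in the frame of bore between -0.004 and 0.004 m and z of go_collar in the frame of bore between -0.004 and 0.004 m and x of go_tip in the frame of bore between -0.004 and 0.004 m and z of go_tip in the frame of bore between -0.004 and 0.004 m and contact force between gauge and stand above 4 N), for 0.3 s.
2. the no-go nose is pressed squarely into a mouth of the hole and refuses (y of nogo_tip in the frame of bore between -0.0185 and 0.0185 m and x of nogo_tip in the frame of bore between -0.004 and 0.004 m and z of nogo_tip in the frame of bore between -0.004 and 0.004 m and angle between the y axis of gauge and the y axis of bore, either way round below 0.12 rad and contact force between gauge and stand above 4 N), for 0.5 s.
At the end, for the whole second after the job is handed in: The gauge lies released and at rest in its cradle: its centre within 12 mm of the seat point (4 mm in height), its axis within 0.12 rad of the cradle's, either way round (horizontal distance between gauge and cradle_seat below 0.012 m and z of gauge in the frame of cradle_seat between -0.004 and 0.004 m and angle between the y axis of gauge and the y axis of cradle_seat, either way round below 0.12 rad and linear speed of gauge below 0.02 m/s and contact force between gauge and the fingers below 0.1 N); the robot touches nothing.
It fails at once if the gauge presses on the yoke or its stand with more than 25 N (contact force between gauge and stand above 25 N).
It fails at once if a bystander is moved by more than 20 mm (distance of any of lamp, peg, awl, rasp, mallet, dish from where it was at the start of the episode above 0.02 m).
It also fails if it takes over 72 s, if anything falls off the work surface, if the arm or the gripper's body presses on something with over 40 N, if the wrist force passes 120 N, or if a joint passes its speed limit or range.

### The arm

A 6-joint arm with a two-finger parallel gripper is mounted at the origin on the work surface. World frame = base frame: x ahead of the robot, y to its left, z up, the work surface at z = 0. Lengths are in m, angles in degrees, forces in N, time in s.
With the tool pointing down it reaches from about 0.25 to 0.725 m from the base axis. Payload 9.7 kg.
Tool frame: the origin (TCP) lies midway between the tips of the shut fingers; the grasp point (between the pads) lies 19 mm behind it; z points along the fingers, y is the line along which they close (so a half turn about z gives the same grasp; the last joint's range is limited). The gripper opens to 85 mm and grips with 20 to 120 N. Pads are 22 mm wide; open, the fingers measure 114 mm over their backs; the gripper's body (76 mm by 85 mm) begins 54 mm behind the grasp point. The pads swing forward as they close: fully open they stand 13 mm farther back than shut.
Start: joints at [71.448, 4.979, 10.078, 95.1, 0, 90], TCP at [0.175, 0.521, 0.231] pointing down, gripper open.
Joint ranges: [-179.16, 179.16], [-48.56, 103.87], [-65.8, 70.77], [-126.05, 130.52], [-82.76, 87.17], [-180, 180]. Speed limits (degrees/s): [127.2, 127.2, 147.25, 180, 180, 180].

### API

Orientations are given as [roll, pitch, yaw] about the fixed x, y, z axes, in that order (R = Rz(yaw) Ry(pitch) Rx(roll)).
In Python, from workcell import bot gives the robot as it stands.
- The arm moves only by the shell command python3 -m crank 'ROWS' [FORCE]. ROWS is JSON, a list of rows, each an object with "gripper": the finger opening in mm, from 0 to 85.4; "travel": the shift along the tool's x, y, z in mm, a list of three; "twist": the turn, a rotation vector about the tool's x, y, z in rad, a list of three. In form: [{"gripper": gripper, "travel": [tx, ty, tz], "twist": [rx, ry, rz]}, ...]. A call has 1 to 12 rows; each row shifts and turns the commanded pose from where the row before left it, along the tool's axes as they then stand; what a row does not reach is not made up. A row lasts 1/8 s, in which the tool goes at most 62.5 mm and 10.7 degrees, less where a joint would pass 70% of its speed; a pose out of reach is approached as far as the arm can. A call is refused whole if a number of a shift passes 62.5 or a number of a turn 0.188, either way. A call with a gripper value outside its range is refused whole. The fingers move at their own pace and stop on an object; FORCE is the grip in N (left out, the last holds). Time passes only in rows, so rows that do not move let the fingers close. It gives the time, the measured TCP pose, the force, the opening and the grip force at its end, in the units of the state.
- bot.get_obs(): the state, without advancing time (a new reading comes with each control period).
- bot.camera(name): name is "side" or "top" or "wrist"; returns the picture (420x560x3 uint8, red, green, blue); there is no depth.
- bot.calibration(name): a dict with "vfov" (degrees; the focal length in pixels is half the picture's height over the tangent of half this angle, whatever the lens; pixels are square), "cx", "cy" (the principal point, pixels), "camera_from_world" (4x4, takes a point from world to camera coordinates). Camera axes: x right, y down, z forward; pixel columns grow to the right and rows downward; lengths in m; the calibration is good to about 2 mm. A picture is of the moment at which its call begins: read the wrist's pose just before it. calibration takes no time and is no camera call; for the wrist camera it gives the pose at the moment of the call.
- bot.job_done(): hands the job in; it is judged then, once.
The state is a dict: "time": time; "q": joint angles; "qd": joint speeds; "joint_efforts": joint torques, N m; "ee_pos": TCP position; "tcp_rot": TCP orientation; "wrist_force": force on the tool from outside, world axes, zero at the start; "torque": the same for the moment, N m; "opening": finger opening in m; "grasp_force": force on a finger pad.
Only numpy, scipy, OpenCV 4.12 (cv2) and the standard library are available. Lean on these libraries where they do the work, as an engineer would, in place of code of your own. Each camera call takes 0.05 s, during which the arm holds its last target. There are 200 camera calls.

## Working session

There is one attempt and no reset: what is moved stays moved. The work goes in short steps, Python scripts to look and compute and a shell command to move; the robot and the scene stay as the last step left them, time stands still between calls to the robot, and variables do not carry over. Pictures are saved under pics/ and viewed, at most 10 in all, crops included, and the job is handed in when it is done.

```bash
ls; mkdir -p pics; python3 - <<'E'
from workcell import bot
import cv2,json
o=bot.get_obs();print(o)
for n in("top","side"):
    im=bot.camera(n);cv2.imwrite(f"pics/{n}0.png",im[:,:,::-1]);c=bot.calibration(n);print(n,c)
E
```

```text
pics
{'time': 0.0, 'q': array([7.14480130e+01, 5.01180804e+00, 1.00346565e+01, 9.51003572e+01,
       2.20304505e-04, 9.00000205e+01]), 'qd': array([ 0.04423601, -0.0182181 , -0.01112959, -0.0551832 , -0.06763486,
        0.0555535 ]), 'joint_efforts': array([-1.51945351e-03, -5.20384133e+01,  4.64807546e+01,  1.59055309e-02,
       -1.94630315e-04, -1.26029857e-05]), 'ee_pos': array([0.17491547, 0.52119862, 0.2305781 ]), 'tcp_rot': array([-1.79922491e+02, -2.20276572e-04,  1.61447992e+02]), 'wrist_force': array([ 0.27029069,  0.67922483, -0.17929867]), 'torque': array([0.02596087, 0.0149511 , 0.00946011]), 'grasp_force': 0.0, 'opening': 0.08551878565553661}
top {'vfov': 47.62568205935986, 'cx': 268.5802556365389, 'cy': 206.26422021470788, 'camera_from_world': array([[-0.01065562, -0.99993952,  0.00272305,  0.03077717],
       [-0.99223066,  0.01023582, -0.12399007,  0.52200978],
       [ 0.1239547 , -0.00402309, -0.99227972,  1.41520973],
       [ 0.        ,  0.        ,  0.        ,  1.        ]])}
side {'vfov': 56.04831076171241, 'cx': 284.60247887727354, 'cy': 205.3085191697972, 'camera_from_world': array([[ 0.98793383, -0.15462538,  0.00881658, -0.50885189],
       [-0.09013047, -0.6202903 , -0.77917677,  0.13036118],
       [ 0.12594934,  0.76898045, -0.62674223,  0.90170483],
       [ 0.        ,  0.        ,  0.        ,  1.        ]])}
```

View pics/top0.png

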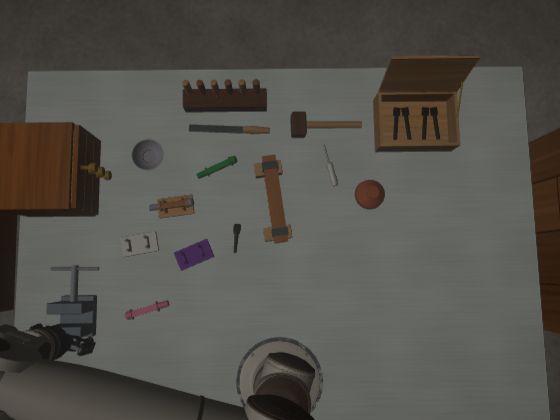

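View pics/side0.png

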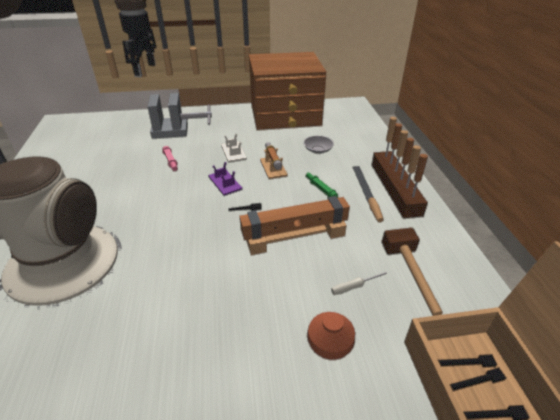

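The top view shows the gauge in the pine cradle near (175,206), go end (grey, long) towards the left (+y). The stand is near (274,200), with its risers at (268,169) and (278,233). The purple and white cradles and the green and pink gauges are decoys. I'll measure these two now.

```bash
cat > h.py <<'E'
import numpy as np,cv2
from workcell import bot
def K(c): 
    f=210/np.tan(np.radians(c['vfov']/2)); return np.array([[f,0,c['cx']],[0,f,c['cy']],[0,0,1]])
def cast(c,uv,z):
    T=np.array(c['camera_from_world']);R,t=T[:3,:3],T[:3,3];o=-R.T@t
    d=R.T@np.linalg.inv(K(c))@np.array([uv[0],uv[1],1.]);return o+d*(z-o[2])/d[2]
def proj(c,p):
    T=np.array(c['camera_from_world']);q=K(c)@(T[:3,:3]@np.array(p)+T[:3,3]);return q[:2]/q[2]
E
python3 - <<'E'
from h import *
c=bot.calibration("top")
for n,uv,z in [("go tip",(151,207),.045),("nogo",(194,199),.045),("cradle",(176,206),.03),("riser1",(268,169),.038),("riser2",(278,233),.038),("yokeA",(269,157),.082),("yokeB",(281,241),.082)]: print(n,cast(c,uv,z).round(3))
im=cv2.imread("pics/top0.png")
a=cv2.resize(im[175:235,140:220],None,fx=5,fy=5,interpolation=cv2.INTER_CUBIC)
b=cv2.resize(im[145:255,240:320],None,fx=5,fy=5,interpolation=cv2.INTER_CUBIC)
o=np.zeros((550,800,3),np.uint8);o[:300,:400]=a;o[:,400:]=b
cv2.imwrite("pics/z.png",np.clip(o*1.8,0,255).astype(np.uint8))
E
```

```text
go tip [0.522 0.38  0.045]
nogo [0.545 0.25  0.045]
cradle [0.526 0.307 0.03 ]
riser1 [0.637 0.026 0.038]
riser2 [ 0.44  -0.002  0.038]
yokeA [0.664 0.023 0.082]
yokeB [ 0.414 -0.01   0.082]
```

View pics/z.png

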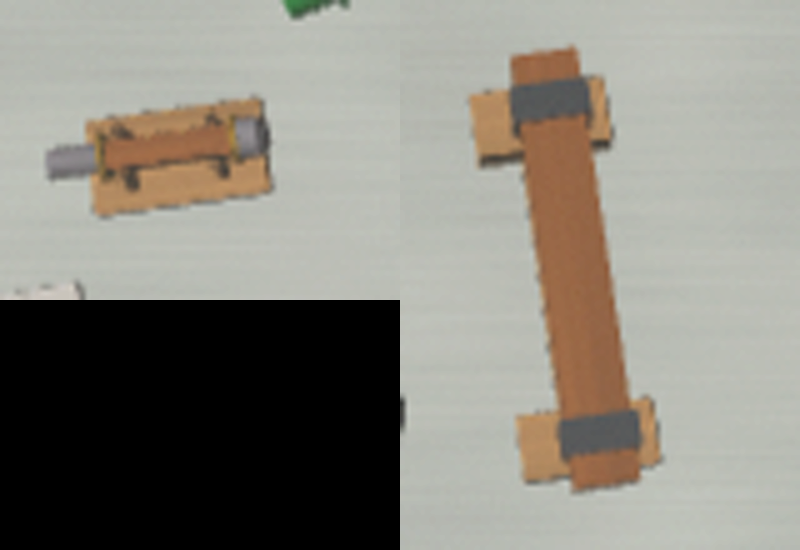

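The zoom shows the yoke bar offset to the right (−y) on its risers, and the go end at the left of the cradle. I'll turn the tool to yaw 100° first, so that tool x lies along the gauge's y, then translate.

```bash
cat >> h.py <<'E'
def to(p):
    "shift in tool axes (mm) from measured TCP to world p"
    from scipy.spatial.transform import Rotation as Ro
    o=bot.get_obs();R=Ro.from_euler('xyz',o['tcp_rot'],degrees=True)
    return (R.inv().apply(np.array(p)-o['ee_pos'])*1000).round(1)
E
python3 -m crank '[{"gripper":85,"travel":[0,0,0],"twist":[0,0,0.179]},{"gripper":85,"travel":[0,0,0],"twist":[0,0,0.179]},{"gripper":85,"travel":[0,0,0],"twist":[0,0,0.179]},{"gripper":85,"travel":[0,0,0],"twist":[0,0,0.179]},{"gripper":85,"travel":[0,0,0],"twist":[0,0,0.179]},{"gripper":85,"travel":[0,0,0],"twist":[0,0,0.179]},{"gripper":85,"travel":[0,0,0],"twist":[0,0,0]}]'
python3 -c "
from h import *
print(to([.535,.313,.23]))"
```

```text
time: 0.98
ee_pos: [0.175, 0.5213, 0.2309]
tcp_rot: [-180.0, 0.0, 100.0]
wrist_force: [0.1, -0.2, 0.1]
opening: 0.0849
grasp_force: 0.0
[-267.6  318.5    1. ]
```

```bash
python3 -m crank '[{"gripper":85,"travel":[-33.5,39.8,0],"twist":[0,0,0]},{"gripper":85,"travel":[-33.5,39.8,0],"twist":[0,0,0]},{"gripper":85,"travel":[-33.5,39.8,0],"twist":[0,0,0]},{"gripper":85,"travel":[-33.5,39.8,0],"twist":[0,0,0]},{"gripper":85,"travel":[-33.5,39.8,0],"twist":[0,0,0]},{"gripper":85,"travel":[-33.5,39.8,0],"twist":[0,0,0]},{"gripper":85,"travel":[-33.5,39.8,0],"twist":[0,0,0]},{"gripper":85,"travel":[-33.5,39.8,0],"twist":[0,0,0]},{"gripper":85,"travel":[0,0,0],"twist":[0,0,0]}]'
python3 -c "
from h import *
c=bot.calibration('wrist');im=bot.camera('wrist');cv2.imwrite('pics/w1.png',im[:,:,::-1])
import pickle;pickle.dump(c,open('w1.pkl','wb'));print(c)"
```

```text
time: 2.1
ee_pos: [0.5371, 0.3101, 0.2299]
tcp_rot: [-179.9, 0.1, 100.0]
wrist_force: [0.3, 1.0, -0.5]
opening: 0.0853
grasp_force: 0.0
{'vfov': 64.84609455664703, 'cx': 277.84738879516266, 'cy': 210.6243224043378, 'camera_from_world': array([[ 9.84835408e-01,  1.73488551e-01, -9.70026767e-04,
        -5.82626087e-01],
       [ 1.67714341e-01, -9.50596607e-01,  2.61224023e-01,
         1.71797461e-01],
       [ 4.43972729e-02, -2.57425354e-01, -9.65277716e-01,
         4.31654197e-01],
       [ 0.00000000e+00,  0.00000000e+00,  0.00000000e+00,
         1.00000000e+00]])}
```

View pics/w1.png

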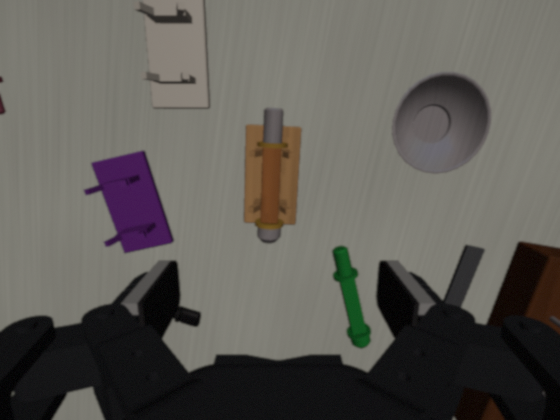

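The wrist view shows the go tip at (273,109), handle from about (272,147) to (270,222), no-go nose at (269,240) and the cradle foot around it. Casting those now.

```bash
python3 - <<'E'
from h import *
import pickle
c=pickle.load(open('w1.pkl','rb'))
g=lambda uv,z:cast(c,uv,z)
im=cv2.imread('pics/w1.png');hsv=cv2.cvtColor(im,cv2.COLOR_BGR2HSV)
print(hsv[185,270],hsv[140,255],hsv[145,270])
m=(cv2.inRange(hsv,(4,140,90),(13,255,255)));m[:, :255]=0;m[:,290:]=0;m[:140]=0;m[235:]=0
y,x=np.nonzero(m);print(x.min(),x.max(),y.min(),y.max())
P=np.array([[np.mean(x[y==r]),r] for r in range(155,216,4) if (y==r).any()]);
W=np.array([g(p,.054) for p in P]);d=np.polyfit(W[:,1],W[:,0],1);print('yaw',np.degrees(np.arctan(-d[0])),W[0],W[-1])
print('go tip',g((273,108),.050),'nogo',g((269,242),.045))
a,b=g((272,149),.054),g((270,221),.054);print('handle ends',a,b,np.linalg.norm(a-b),(a+b)/2)
f=[g(p,.01) for p in [(246,126),(301,127),(296,224),(244,223)]];print(np.array(f).round(4),np.mean(f,0),np.linalg.norm(f[0]-f[1]),np.linalg.norm(f[1]-f[2]))
print(np.degrees(np.arctan2(-(f[0]-f[3])[0],(f[0]-f[3])[1])),np.degrees(np.arctan2(-(f[1]-f[2])[0],(f[1]-f[2])[1])))
E
```

```text
[ 13 176 107] [ 15 134 122] [ 19 176 107]
261 280 149 222
yaw 7.5259844121630355 [0.52481854 0.34379224 0.054     ] [0.53249661 0.28492174 0.054     ]
go tip [0.51902851 0.38628391 0.05      ] nogo [0.53759315 0.25330994 0.045     ]
handle ends [0.52447398 0.3494441  0.054     ] [0.5345259  0.27892909 0.054     ] 0.07122786124935362 [0.52949994 0.31418659 0.054     ]
[[0.4931 0.3647 0.01  ]
 [0.5507 0.3738 0.01  ]
 [0.5656 0.2672 0.01  ]
 [0.5069 0.258  0.01  ]] [0.52906788 0.31592807 0.01      ] 0.0582502511794261 0.10769353495629097
7.331312240527014 7.9938067068285275
```

```bash
python3 -m crank '[{"gripper":60,"travel":[0,0,0],"twist":[0,0,0.04]},{"gripper":60,"travel":[0,0,0],"twist":[0,0,0]}]'
python3 -c "
from h import *
print(to([.529,.315,.026]))"
```

```text
time: 2.4
ee_pos: [0.534, 0.3129, 0.2314]
tcp_rot: [-180.0, -0.0, 97.8]
wrist_force: [-0.5, -0.5, -0.1]
opening: 0.0597
grasp_force: 0.0
[  2.8  -4.6 205.4]
```

```bash
python3 -m crank '[{"gripper":60,"travel":[2.8,-4.6,35],"twist":[0,0,0]},{"gripper":60,"travel":[0,0,45],"twist":[0,0,0]},{"gripper":60,"travel":[0,0,45],"twist":[0,0,0]},{"gripper":60,"travel":[0,0,40],"twist":[0,0,0]},{"gripper":60,"travel":[0,0,25],"twist":[0,0,0]},{"gripper":60,"travel":[0,0,15.4],"twist":[0,0,0]},{"gripper":60,"travel":[0,0,0],"twist":[0,0,0]},{"gripper":60,"travel":[0,0,0],"twist":[0,0,0]}]'
python3 -c "
from h import *
print(to([.529,.315,.026]))
c=bot.calibration('side');im=bot.camera('side');u,v=proj(c,(.529,.315,.04)).astype(int);print(u,v)
cv2.imwrite('pics/s2.png',cv2.resize(im[v-60:v+60,u-80:u+80,::-1],None,fx=4,fy=4,interpolation=2))"
```

```text
time: 3.4
ee_pos: [0.5303, 0.3149, 0.0273]
tcp_rot: [179.9, -0.0, 97.7]
wrist_force: [-0.2, 0.4, -0.2]
opening: 0.0598
grasp_force: 0.0
[ 0.2 -1.3  1.3]
273 157
```

View pics/s2.png

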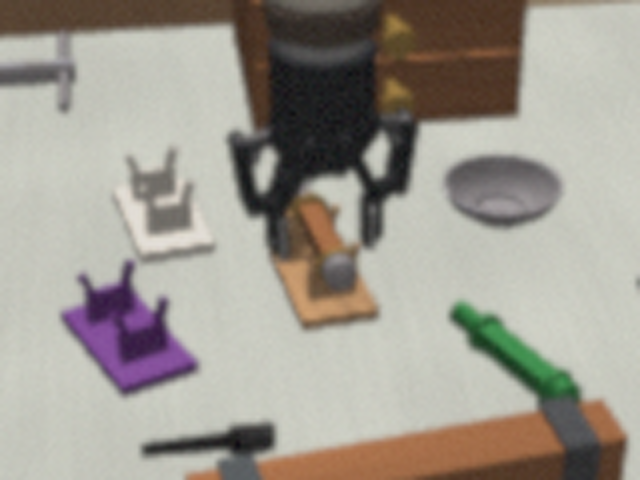

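The fingers straddle the handle between the uprights. Next: close, then lift.

```bash
python3 -m crank '[{"gripper":30,"travel":[0,-1,1],"twist":[0,0,0]},{"gripper":0,"travel":[0,0,0],"twist":[0,0,0]},{"gripper":0,"travel":[0,0,0],"twist":[0,0,0]},{"gripper":0,"travel":[0,0,0],"twist":[0,0,0]},{"gripper":0,"travel":[0,0,0],"twist":[0,0,0]}]' 80
python3 -m crank '[{"gripper":0,"travel":[0,0,-15],"twist":[0,0,0]},{"gripper":0,"travel":[0,0,-30],"twist":[0,0,0]},{"gripper":0,"travel":[0,0,-40],"twist":[0,0,0]},{"gripper":0,"travel":[0,0,-30],"twist":[0,0,0]},{"gripper":0,"travel":[0,0,-15],"twist":[0,0,0]},{"gripper":0,"travel":[0,0,0],"twist":[0,0,0]},{"gripper":0,"travel":[0,0,0],"twist":[0,0,0]}]'
```

```text
time: 4.08
ee_pos: [0.5291, 0.3144, 0.0254]
tcp_rot: [180.0, -0.0, 97.6]
wrist_force: [-0.4, -1.4, 5.6]
opening: 0.0169
grasp_force: 78.7
time: 4.95
ee_pos: [0.5284, 0.314, 0.1533]
tcp_rot: [-179.9, 0.1, 97.6]
wrist_force: [-0.4, 0.1, -2.5]
opening: 0.0165
grasp_force: 78.2
```

```bash
python3 -c "
from h import *
print(to([.551,-.085,.23]))"
```

```text
[-398.5  -30.7  -76.3]
```

```bash
python3 -m crank '[{"gripper":0,"travel":[-15,-3,-10],"twist":[0,0,0]},{"gripper":0,"travel":[-40,-3,-10],"twist":[0,0,0]},{"gripper":0,"travel":[-45,-3,-10],"twist":[0,0,0]},{"gripper":0,"travel":[-50,-4,-10],"twist":[0,0,0]},{"gripper":0,"travel":[-50,-4,-10],"twist":[0,0,0]},{"gripper":0,"travel":[-50,-4,-10],"twist":[0,0,0]},{"gripper":0,"travel":[-50,-4,-10],"twist":[0,0,0]},{"gripper":0,"travel":[-45,-3,-6],"twist":[0,0,0]},{"gripper":0,"travel":[-38,-3,0],"twist":[0,0,0]},{"gripper":0,"travel":[-15,0,0],"twist":[0,0,0]},{"gripper":0,"travel":[0,0,0],"twist":[0,0,0]},{"gripper":0,"travel":[0,0,0],"twist":[0,0,0]}]'
python3 -c "
from h import *
c=bot.calibration('wrist');im=bot.camera('wrist');cv2.imwrite('pics/w2.png',im[:,:,::-1])
import pickle;pickle.dump((c,bot.get_obs()),open('w2.pkl','wb'))"
```

```text
time: 6.45
ee_pos: [0.5507, -0.0835, 0.2308]
tcp_rot: [-180.0, -0.0, 97.7]
wrist_force: [0.1, 0.4, -2.2]
opening: 0.0168
grasp_force: 78.2
```

View pics/w2.png

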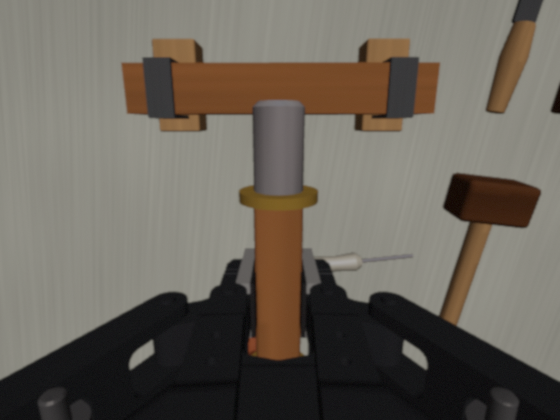

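The yoke lies from (124,63) to (438,115), parallel to the gauge, whose go end points at its middle (278,100). Casting the yoke's corners and the gauge.

```bash
python3 - <<'E'
from h import *
import pickle
c,o=pickle.load(open('w2.pkl','rb'))
T=c['camera_from_world'];print('cam',-T[:3,:3].T@T[:3,3])
im=cv2.imread('pics/w2.png');hsv=cv2.cvtColor(im,cv2.COLOR_BGR2HSV)
print('column 215',[tuple(hsv[r,215]) for r in range(56,124,4)])
m=cv2.inRange(hsv,(4,140,60),(14,255,255));m[130:]=0;m[:40]=0;m[:,460:]=0
for col in(190,215,240,330,350):
    r=np.nonzero(m[:,col])[0];print(col,r.min(),r.max())
for row in(70,80,90,100,108):
    x=np.nonzero(m[row])[0];print(row,x.min(),x.max(),[cast(c,(q,row),.082).round(4) for q in (x.min(),x.max()+1)])
for row in (120,150,180,220,240):
    r=im[row,230:330].astype(int).sum(1); print(row, 230+np.argsort(-abs(np.diff(r)))[:4])
E
```

```text
cam [ 0.54190566 -0.01784176  0.37219687]
column 215 [(np.uint8(24), np.uint8(18), np.uint8(141)), (np.uint8(27), np.uint8(18), np.uint8(141)), (np.uint8(13), np.uint8(154), np.uint8(119)), (np.uint8(13), np.uint8(166), np.uint8(123)), (np.uint8(12), np.uint8(166), np.uint8(123)), (np.uint8(13), np.uint8(169), np.uint8(118)), (np.uint8(13), np.uint8(168), np.uint8(117)), (np.uint8(13), np.uint8(173), np.uint8(118)), (np.uint8(12), np.uint8(166), np.uint8(118)), (np.uint8(13), np.uint8(168), np.uint8(114)), (np.uint8(13), np.uint8(169), np.uint8(113)), (np.uint8(13), np.uint8(167), np.uint8(113)), (np.uint8(13), np.uint8(168), np.uint8(112)), (np.uint8(13), np.uint8(168), np.uint8(114)), (np.uint8(13), np.uint8(168), np.uint8(103)), (np.uint8(27), np.uint8(18), np.uint8(143)), (np.uint8(27), np.uint8(17), np.uint8(146))]
190 62 114
215 64 112
240 64 112
330 64 112
350 64 112
70 124 437 [array([0.4121, 0.0056, 0.082 ]), array([0.6659, 0.04  , 0.082 ])]
80 125 436 [array([ 0.4131, -0.0019,  0.082 ]), array([0.6671, 0.0324, 0.082 ])]
90 126 435 [array([ 0.414 , -0.0096,  0.082 ]), array([0.6683, 0.0247, 0.082 ])]
100 127 433 [array([ 0.4149, -0.0174,  0.082 ]), array([0.6686, 0.0169, 0.082 ])]
108 128 433 [array([ 0.4159, -0.0237,  0.082 ]), array([0.6703, 0.0106, 0.082 ])]
120 [252 304 251 303]
150 [303 252 253 304]
180 [253 302 252 303]
220 [302 253 252 301]
240 [253 302 254 301]
```

```bash
python3 -m crank '[{"gripper":0,"travel":[-15,2.7,0],"twist":[0,0,0]},{"gripper":0,"travel":[0,0,30],"twist":[0,0,0]},{"gripper":0,"travel":[0,0,40],"twist":[0,0,0]},{"gripper":0,"travel":[0,0,40],"twist":[0,0,0]},{"gripper":0,"travel":[0,0,40],"twist":[0,0,0]},{"gripper":0,"travel":[0,0,25],"twist":[0,0,0]},{"gripper":0,"travel":[0,0,15],"twist":[0,0,0]},{"gripper":0,"travel":[0,0,0],"twist":[0,0,0]},{"gripper":0,"travel":[0,0,0],"twist":[0,0,0]},{"gripper":0,"travel":[0,0,0],"twist":[0,0,0]}]'
python3 -c "
from h import *
o=bot.get_obs();print(o['wrist_force'],o['torque'])
d=np.array([.541,.0088])-o['ee_pos'][:2];print(d@[.991,.134],d@[-.134,.991],o['ee_pos'])
c=bot.calibration('side');im=bot.camera('side');u,v=proj(c,(.55,-.05,.05)).astype(int)
cv2.imwrite('pics/s3.png',cv2.resize(im[v-60:v+60,u-80:u+80,::-1],None,fx=4,fy=4,interpolation=2))"
```

```text
time: 7.75
ee_pos: [0.5563, -0.099, 0.0421]
tcp_rot: [179.9, 0.0, 97.6]
wrist_force: [0.4, 0.2, -1.5]
opening: 0.017
grasp_force: 78.3
[ 0.44118186  0.18437995 -1.48669115] [ 0.00498132 -0.00894759 -0.02297731]
-0.0007227029469778787 0.10888495214511767 [ 0.55630622 -0.09900416  0.04214617]
```

View pics/s3.png

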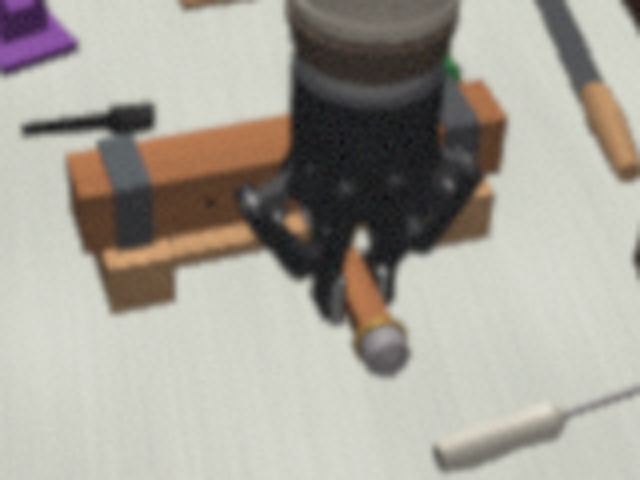

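```bash
python3 -m crank '[{"gripper":0,"travel":[4,-0.4,1],"twist":[0,0,0]},{"gripper":0,"travel":[4,0,0],"twist":[0,0,0]},{"gripper":0,"travel":[2,0,0],"twist":[0,0,0]},{"gripper":0,"travel":[0,0,0],"twist":[0,0,0]}]'; python3 -m crank '[{"gripper":0,"travel":[1,0,0],"twist":[0,0,0]},{"gripper":0,"travel":[1,0,0],"twist":[0,0,0]},{"gripper":0,"travel":[1,0,0],"twist":[0,0,0]},{"gripper":0,"travel":[1,0,0],"twist":[0,0,0]}]';  python3 -m crank '[{"gripper":0,"travel":[1,0,0],"twist":[0,0,0]},{"gripper":0,"travel":[1,0,0],"twist":[0,0,0]}]'
```

```text
time: 8.3
ee_pos: [0.5538, -0.0888, 0.0399]
tcp_rot: [180.0, 0.0, 97.6]
wrist_force: [0.4, -0.2, -2.0]
opening: 0.0166
grasp_force: 78.3
time: 8.8
ee_pos: [0.5533, -0.085, 0.0399]
tcp_rot: [-180.0, -0.0, 97.6]
wrist_force: [0.2, -0.5, -2.8]
opening: 0.0169
grasp_force: 78.3
time: 9.05
ee_pos: [0.5531, -0.083, 0.0399]
tcp_rot: [180.0, 0.0, 97.6]
wrist_force: [0.0, -0.0, -3.0]
opening: 0.0166
grasp_force: 78.3
```

```bash
for i in 1 2 3; do python3 -m crank '[{"gripper":0,"travel":[1,0,0],"twist":[0,0,0]},{"gripper":0,"travel":[1,0,0],"twist":[0,0,0]}]' | grep -E "ee_pos|wrist"; done
```

```text
ee_pos: [0.5528, -0.081, 0.0399]
wrist_force: [-0.6, 1.0, -2.2]
ee_pos: [0.5525, -0.0791, 0.0399]
wrist_force: [-0.5, -0.2, -2.1]
ee_pos: [0.5522, -0.0771, 0.0399]
wrist_force: [-0.4, -0.5, -2.7]
```

```bash
python3 -m crank '[{"gripper":0,"travel":[1,0,0],"twist":[0,0,0]},{"gripper":0,"travel":[1,0,0],"twist":[0,0,0]},{"gripper":0,"travel":[1,0,0],"twist":[0,0,0]}]'; python3 -m crank '[{"gripper":0,"travel":[1,0,0],"twist":[0,0,0]},{"gripper":0,"travel":[1,0,0],"twist":[0,0,0]},{"gripper":0,"travel":[1,0,0],"twist":[0,0,0]}]'
```

```text
time: 10.18
ee_pos: [0.5518, -0.0741, 0.0399]
tcp_rot: [-180.0, 0.0, 97.6]
wrist_force: [-1.8, -2.0, -2.3]
opening: 0.0166
grasp_force: 78.4
time: 10.55
ee_pos: [0.5514, -0.0711, 0.0399]
tcp_rot: [-180.0, 0.0, 97.6]
wrist_force: [-0.1, -1.6, -2.1]
opening: 0.0171
grasp_force: 78.4
```

```bash
python3 -m crank '[{"gripper":0,"travel":[1.5,0,0],"twist":[0,0,0]},{"gripper":0,"travel":[1.5,0,0],"twist":[0,0,0]},{"gripper":0,"travel":[1.5,0,0],"twist":[0,0,0]},{"gripper":0,"travel":[1.5,0,0],"twist":[0,0,0]}]'; python3 -m crank '[{"gripper":0,"travel":[1.5,0,0],"twist":[0,0,0]},{"gripper":0,"travel":[1.5,0,0],"twist":[0,0,0]},{"gripper":0,"travel":[1.5,0,0],"twist":[0,0,0]}]'
```

```text
time: 11.05
ee_pos: [0.5506, -0.0651, 0.0399]
tcp_rot: [180.0, 0.0, 97.6]
wrist_force: [-0.9, 0.1, -1.4]
opening: 0.0167
grasp_force: 78.4
time: 11.42
ee_pos: [0.55, -0.0606, 0.0399]
tcp_rot: [-180.0, 0.0, 97.6]
wrist_force: [-1.8, -1.4, -2.4]
opening: 0.0167
grasp_force: 78.4
```

Now about 8 mm from home by estimate. I'll go in 1 mm, then smaller steps.

```bash
python3 -m crank '[{"gripper":0,"travel":[1,0,0],"twist":[0,0,0]},{"gripper":0,"travel":[1,0,0],"twist":[0,0,0]},{"gripper":0,"travel":[1,0,0],"twist":[0,0,0]}]' | grep -E 'ee|wr'; python3 -m crank '[{"gripper":0,"travel":[0.7,0,0],"twist":[0,0,0]},{"gripper":0,"travel":[0.7,0,0],"twist":[0,0,0]}]' | grep -E 'ee|wr'
python3 -m crank '[{"gripper":0,"travel":[0.5,0,0],"twist":[0,0,0]}]' | grep -E 'ee|wr'
```

```text
ee_pos: [0.5496, -0.0577, 0.0399]
wrist_force: [-1.7, -1.1, -1.1]
ee_pos: [0.5495, -0.0564, 0.0399]
wrist_force: [-1.6, -1.0, -1.3]
ee_pos: [0.5494, -0.0559, 0.0399]
wrist_force: [-1.7, -1.3, -1.3]
```

```bash
python3 -m crank '[{"gripper":0,"travel":[0.5,0,0],"twist":[0,0,0]}]' | grep -E 'ee|wr'
```

```text
ee_pos: [0.5493, -0.0554, 0.0399]
wrist_force: [-1.2, -1.0, -1.9]
```

```bash
python3 -m crank '[{"gripper":0,"travel":[0.5,0,0],"twist":[0,0,0]}]' | grep -E 'ee|wr'
```

```text
ee_pos: [0.5493, -0.0549, 0.0399]
wrist_force: [-1.6, -0.8, -1.3]
```

```bash
python3 -m crank '[{"gripper":0,"travel":[0.5,0,0],"twist":[0,0,0]}]' | grep -E 'ee|wr'
```

```text
ee_pos: [0.5492, -0.0544, 0.0399]
wrist_force: [-1.1, -1.6, -1.1]
```

```bash
python3 -m crank '[{"gripper":0,"travel":[0.5,0,0],"twist":[0,0,0]}]' | grep -E 'ee|wr'
```

```text
ee_pos: [0.5491, -0.0539, 0.0399]
wrist_force: [-1.7, -1.3, -1.1]
```

```bash
python3 -m crank '[{"gripper":0,"travel":[0.5,0,0],"twist":[0,0,0]}]' | grep -E 'ee|wr'
```

```text
ee_pos: [0.5491, -0.0534, 0.0399]
wrist_force: [-1.4, -1.2, -1.8]
```

```bash
python3 -m crank '[{"gripper":0,"travel":[0.5,0,0],"twist":[0,0,0]}]' | grep -E 'ee|wr'
```

```text
ee_pos: [0.549, -0.0529, 0.0399]
wrist_force: [-2.1, -2.3, -1.5]
```

```bash
python3 -m crank '[{"gripper":0,"travel":[0.5,0,0],"twist":[0,0,0]}]' | grep -E 'ee|wr'
```

```text
ee_pos: [0.549, -0.0524, 0.0399]
wrist_force: [-1.4, -1.6, -1.0]
```

```bash
python3 -m crank '[{"gripper":0,"travel":[0.5,0,0],"twist":[0,0,0]}]' | grep -E 'ee|wr'
```

```text
ee_pos: [0.5488, -0.0519, 0.0399]
wrist_force: [-1.1, -1.3, -1.8]
```

```bash
python3 -m crank '[{"gripper":0,"travel":[0.5,0,0],"twist":[0,0,0]}]' | grep -E 'ee|wr'
```

```text
ee_pos: [0.5488, -0.0516, 0.0399]
wrist_force: [-1.4, -3.1, -1.0]
```

```bash
python3 -m crank '[{"gripper":0,"travel":[0.4,0,0],"twist":[0,0,0]},{"gripper":0,"travel":[0,0,0],"twist":[0,0,0]}]' | grep -E 'ee|wr'
```

```text
ee_pos: [0.5488, -0.0515, 0.0399]
wrist_force: [-1.6, -6.1, -1.4]
```

```bash
python3 -m crank '[{"gripper":0,"travel":[0.3,0,0],"twist":[0,0,0]},{"gripper":0,"travel":[0,0,0],"twist":[0,0,0]}]' | grep -E 'ee|wr'
```

```text
ee_pos: [0.5488, -0.0515, 0.0399]
wrist_force: [-1.0, -7.7, -1.0]
```

```bash
python3 -m crank '[{"gripper":0,"travel":[0.5,0,0],"twist":[0,0,0]},{"gripper":0,"travel":[0,0,0],"twist":[0,0,0]},{"gripper":0,"travel":[0,0,0],"twist":[0,0,0]}]' | grep -E 'ee|wr'; python3 -m crank '[{"gripper":0,"travel":[0,0,0],"twist":[0,0,0]},{"gripper":0,"travel":[0,0,0],"twist":[0,0,0]},{"gripper":0,"travel":[0,0,0],"twist":[0,0,0]},{"gripper":0,"travel":[0,0,0],"twist":[0,0,0]},{"gripper":0,"travel":[0,0,0],"twist":[0,0,0]},{"gripper":0,"travel":[0,0,0],"twist":[0,0,0]},{"gripper":0,"travel":[0,0,0],"twist":[0,0,0]},{"gripper":0,"travel":[0,0,0],"twist":[0,0,0]}]'
```

```text
ee_pos: [0.5488, -0.0515, 0.04]
wrist_force: [-1.0, -9.4, -1.4]
time: 15.18
ee_pos: [0.5488, -0.0515, 0.04]
tcp_rot: [180.0, 0.1, 97.6]
wrist_force: [-0.4, -9.8, -1.6]
opening: 0.0167
grasp_force: 78.5
```

Go end home under about 9–10 N for over a second. Next I draw it out, lift over the yoke and come down on the other side.

```bash
python3 -m crank '[{"gripper":0,"travel":[-2,0,0],"twist":[0,0,0]},{"gripper":0,"travel":[-3,0,0],"twist":[0,0,0]},{"gripper":0,"travel":[-5,0,0],"twist":[0,0,0]},{"gripper":0,"travel":[-6,0,0],"twist":[0,0,0]},{"gripper":0,"travel":[-6,0,0],"twist":[0,0,0]},{"gripper":0,"travel":[-6,0,0],"twist":[0,0,0]},{"gripper":0,"travel":[-6,0,0],"twist":[0,0,0]},{"gripper":0,"travel":[-6,0,0],"twist":[0,0,0]},{"gripper":0,"travel":[-6,0,0],"twist":[0,0,0]},{"gripper":0,"travel":[0,0,0],"twist":[0,0,0]},{"gripper":0,"travel":[0,0,0],"twist":[0,0,0]}]'
```

```text
time: 16.55
ee_pos: [0.5547, -0.0958, 0.0399]
tcp_rot: [-180.0, -0.0, 97.6]
wrist_force: [0.3, 0.0, -2.6]
opening: 0.017
grasp_force: 78.3
```

```bash
python3 -m crank '[{"gripper":0,"travel":[0,0,-20],"twist":[0,0,0]},{"gripper":0,"travel":[0,0,-30],"twist":[0,0,0]},{"gripper":0,"travel":[0,0,-25],"twist":[0,0,0]},{"gripper":0,"travel":[15,0,-10],"twist":[0,0,0]},{"gripper":0,"travel":[35,0,0],"twist":[0,0,0]},{"gripper":0,"travel":[45,0,0],"twist":[0,0,0]},{"gripper":0,"travel":[45,0,0],"twist":[0,0,0]},{"gripper":0,"travel":[37,0,0],"twist":[0,0,0]},{"gripper":0,"travel":[20,0,0],"twist":[0,0,0]},{"gripper":0,"travel":[0,0,0],"twist":[0,0,0]},{"gripper":0,"travel":[0,0,0],"twist":[0,0,0]}]'
python3 -c "
from h import *
print(to([.5286,.0997,.0399]))"
```

```text
time: 17.92
ee_pos: [0.5286, 0.099, 0.1246]
tcp_rot: [-180.0, 0.0, 97.6]
wrist_force: [-0.1, 0.7, -2.3]
opening: 0.0168
grasp_force: 78.3
[ 0.8  0.2 84.7]
```

```bash
python3 -m crank '[{"gripper":0,"travel":[0.7,0.2,20],"twist":[0,0,0]},{"gripper":0,"travel":[0,0,30],"twist":[0,0,0]},{"gripper":0,"travel":[0,0,22],"twist":[0,0,0]},{"gripper":0,"travel":[0,0,12.7],"twist":[0,0,0]},{"gripper":0,"travel":[0,0,0],"twist":[0,0,0]},{"gripper":0,"travel":[0,0,0],"twist":[0,0,0]}]'
python3 -c "
from h import *
print(to([.5286,.0997,.0399]), to([.5305,.0858,.0399]))"
```

```text
time: 18.68
ee_pos: [0.5293, 0.1, 0.0412]
tcp_rot: [179.9, 0.0, 97.6]
wrist_force: [-0.2, -1.0, -2.7]
opening: 0.0167
grasp_force: 78.4
[-0.2 -0.8  1.3] [-14.2  -0.7   1.3]
```

```bash
python3 -m crank '[{"gripper":0,"travel":[-3,0,0],"twist":[0,0,0]},{"gripper":0,"travel":[-3,0,0],"twist":[0,0,0]},{"gripper":0,"travel":[-2,0,0],"twist":[0,0,0]},{"gripper":0,"travel":[-1,0,0],"twist":[0,0,0]},{"gripper":0,"travel":[0,0,0],"twist":[0,0,0]}]'
python3 -c "
from h import *
print(to([.5305,.0858,.0399]))"
```

```text
time: 19.3
ee_pos: [0.5299, 0.0912, 0.0402]
tcp_rot: [180.0, -0.0, 97.6]
wrist_force: [0.3, -0.3, -2.4]
opening: 0.0169
grasp_force: 78.4
[-5.4 -0.2  0.3]
```

Aligned to within 0.3 mm, with about 5 mm to contact.

```bash
python3 -m crank '[{"gripper":0,"travel":[-1,0,0.2],"twist":[0,0,0]},{"gripper":0,"travel":[-1,0,0],"twist":[0,0,0]}]' | grep -E 'ee|wr'; python3 -m crank '[{"gripper":0,"travel":[-0.7,0,0],"twist":[0,0,0]},{"gripper":0,"travel":[-0.7,0,0],"twist":[0,0,0]}]' | grep -E 'ee|wr'
```

```text
ee_pos: [0.5302, 0.0892, 0.04]
wrist_force: [-0.6, -1.1, -2.5]
ee_pos: [0.5304, 0.0878, 0.04]
wrist_force: [0.3, 0.0, -2.6]
```

```bash
python3 -m crank '[{"gripper":0,"travel":[-0.5,0,0],"twist":[0,0,0]}]' | grep -E 'ee|wr'
```

```text
ee_pos: [0.5304, 0.0873, 0.04]
wrist_force: [-0.1, -0.5, -1.9]
```

```bash
python3 -m crank '[{"gripper":0,"travel":[-0.5,0,0],"twist":[0,0,0]}]' | grep -E 'ee|wr'
```

```text
ee_pos: [0.5305, 0.0869, 0.04]
wrist_force: [0.1, -0.1, -2.2]
```

```bash
python3 -m crank '[{"gripper":0,"travel":[-0.5,0,0],"twist":[0,0,0]}]' | grep -E 'ee|wr'
```

```text
ee_pos: [0.5306, 0.0864, 0.04]
wrist_force: [-0.1, 1.3, -1.7]
```

```bash
python3 -m crank '[{"gripper":0,"travel":[-0.5,0,0],"twist":[0,0,0]},{"gripper":0,"travel":[0,0,0],"twist":[0,0,0]}]' | grep -E 'ee|wr'
```

```text
ee_pos: [0.5306, 0.0861, 0.04]
wrist_force: [-1.3, 1.9, -2.0]
```

```bash
python3 -m crank '[{"gripper":0,"travel":[-0.5,0,0],"twist":[0,0,0]},{"gripper":0,"travel":[0,0,0],"twist":[0,0,0]}]' | grep -E 'ee|wr'
```

```text
ee_pos: [0.5305, 0.0858, 0.04]
wrist_force: [-1.9, 3.7, -2.1]
```

```bash
python3 -m crank '[{"gripper":0,"travel":[-0.5,0,0],"twist":[0,0,0]},{"gripper":0,"travel":[0,0,0],"twist":[0,0,0]}]' | grep -E 'ee|wr'
```

```text
ee_pos: [0.5305, 0.0857, 0.04]
wrist_force: [-2.8, 6.2, -0.6]
```

```bash
python3 -m crank '[{"gripper":0,"travel":[-0.6,-0.2,0],"twist":[0,0,0]},{"gripper":0,"travel":[0,0,0],"twist":[0,0,0]},{"gripper":0,"travel":[0,0,0],"twist":[0,0,0]}]' | grep -E 'ee|wr'
```

```text
ee_pos: [0.5304, 0.0855, 0.0401]
wrist_force: [-2.8, 8.6, -1.4]
```

```bash
python3 -m crank '[{"gripper":0,"travel":[-0.2,0,0],"twist":[0,0,0]},{"gripper":0,"travel":[0,0,0],"twist":[0,0,0]},{"gripper":0,"travel":[0,0,0],"twist":[0,0,0]},{"gripper":0,"travel":[0,0,0],"twist":[0,0,0]},{"gripper":0,"travel":[0,0,0],"twist":[0,0,0]},{"gripper":0,"travel":[0,0,0],"twist":[0,0,0]},{"gripper":0,"travel":[0,0,0],"twist":[0,0,0]},{"gripper":0,"travel":[0,0,0],"twist":[0,0,0]},{"gripper":0,"travel":[0,0,0],"twist":[0,0,0]},{"gripper":0,"travel":[0,0,0],"twist":[0,0,0]}]'
```

```text
time: 22.55
ee_pos: [0.5304, 0.0855, 0.0401]
tcp_rot: [-180.0, -0.2, 97.7]
wrist_force: [-2.0, 10.9, -0.4]
opening: 0.0164
grasp_force: 78.5
```

No-go refused at the predicted spot under about 10 N. Backing off, lifting and returning to the cradle.

```bash
python3 -m crank '[{"gripper":0,"travel":[3,0,0],"twist":[0,0,0]},{"gripper":0,"travel":[8,0,0],"twist":[0,0,0]},{"gripper":0,"travel":[12,0,0],"twist":[0,0,0]},{"gripper":0,"travel":[5,0,-25],"twist":[0,0,0]},{"gripper":0,"travel":[0,0,-40],"twist":[0,0,0]},{"gripper":0,"travel":[10,0,-20],"twist":[0,0,0]},{"gripper":0,"travel":[40,0,0],"twist":[0,0,0]},{"gripper":0,"travel":[50,0,0],"twist":[0,0,0]},{"gripper":0,"travel":[50,0,0],"twist":[0,0,0]},{"gripper":0,"travel":[30,0,0],"twist":[0,0,0]},{"gripper":0,"travel":[0,0,0],"twist":[0,0,0]},{"gripper":0,"travel":[0,0,0],"twist":[0,0,0]}]'
python3 -c "
from h import *
print(to([.529,.3144,.0254]))"
```

```text
time: 24.05
ee_pos: [0.5029, 0.2902, 0.1249]
tcp_rot: [-180.0, 0.0, 97.6]
wrist_force: [-0.3, 0.3, -2.4]
opening: 0.0169
grasp_force: 78.5
[20.6 29.1 99.4]
```

```bash
python3 -m crank '[{"gripper":0,"travel":[10,14,0],"twist":[0,0,0]},{"gripper":0,"travel":[10.6,15.1,0],"twist":[0,0,0]},{"gripper":0,"travel":[0,0,0],"twist":[0,0,0]},{"gripper":0,"travel":[0,0,20],"twist":[0,0,0]},{"gripper":0,"travel":[0,0,20],"twist":[0,0,0]},{"gripper":0,"travel":[0,0,15],"twist":[0,0,0]},{"gripper":0,"travel":[0,0,0],"twist":[0,0,0]},{"gripper":0,"travel":[0,0,0],"twist":[0,0,0]},{"gripper":0,"travel":[0,0,0],"twist":[0,0,0]},{"gripper":0,"travel":[0,0,0],"twist":[0,0,0]}]'
python3 -c "
from h import *
print(to([.529,.3144,.0254]))"
```

```text
time: 25.3
ee_pos: [0.5294, 0.3147, 0.0706]
tcp_rot: [180.0, -0.0, 97.6]
wrist_force: [-0.8, -0.6, -2.6]
opening: 0.0167
grasp_force: 78.7
[-0.2 -0.5 45.2]
```

```bash
python3 -m crank '[{"gripper":0,"travel":[-0.2,-0.4,8],"twist":[0,0,0]},{"gripper":0,"travel":[0,0,8],"twist":[0,0,0]},{"gripper":0,"travel":[0,0,8],"twist":[0,0,0]},{"gripper":0,"travel":[0,0,8],"twist":[0,0,0]},{"gripper":0,"travel":[0,0,6],"twist":[0,0,0]},{"gripper":0,"travel":[0,0,4],"twist":[0,0,0]},{"gripper":0,"travel":[0,0,2],"twist":[0,0,0]},{"gripper":0,"travel":[0,0,0],"twist":[0,0,0]},{"gripper":0,"travel":[0,0,0],"twist":[0,0,0]}]'
```

```text
time: 26.42
ee_pos: [0.529, 0.3143, 0.0263]
tcp_rot: [180.0, -0.0, 97.6]
wrist_force: [0.9, 0.2, -2.6]
opening: 0.0166
grasp_force: 78.7
```

```bash
python3 -m crank '[{"gripper":0,"travel":[0,0,0.7],"twist":[0,0,0]},{"gripper":0,"travel":[0,0,0],"twist":[0,0,0]},{"gripper":25,"travel":[0,0,0],"twist":[0,0,0]},{"gripper":40,"travel":[0,0,0],"twist":[0,0,0]},{"gripper":60,"travel":[0,0,0],"twist":[0,0,0]},{"gripper":60,"travel":[0,0,0],"twist":[0,0,0]},{"gripper":60,"travel":[0,0,-15],"twist":[0,0,0]},{"gripper":60,"travel":[0,0,-35],"twist":[0,0,0]},{"gripper":60,"travel":[0,0,-50],"twist":[0,0,0]},{"gripper":60,"travel":[0,0,-50],"twist":[0,0,0]},{"gripper":60,"travel":[0,0,-50],"twist":[0,0,0]},{"gripper":60,"travel":[0,0,0],"twist":[0,0,0]}]'
python3 - <<'E'
from h import *
a=bot.camera('wrist');cv2.imwrite('pics/w4.png',a[:,:,::-1])
E
```

```text
time: 27.92
ee_pos: [0.53, 0.3149, 0.2312]
tcp_rot: [179.6, -0.2, 97.6]
wrist_force: [0.5, 0.3, -0.3]
opening: 0.06
grasp_force: 0.0
```

View pics/w4.png

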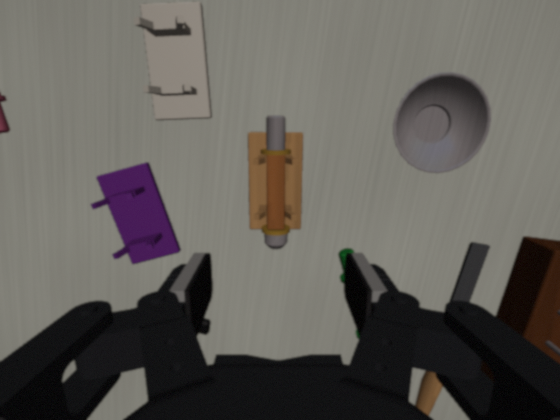

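The gauge lies seated in the pine cradle, with the handle from (276,153) to (275,230), same as before, and the fingers are clear.

```bash
python3 -m crank '[{"gripper":60,"travel":[0,0,0],"twist":[0,0,0]},{"gripper":60,"travel":[0,0,0],"twist":[0,0,0]}]' >/dev/null; python3 -c "
from workcell import bot
print(bot.job_done())"
```

```text
the job is handed in; nothing more can be done
None
```

The job is handed in at about 28 s (verdict not shown): the go end went fully home and was held at about 10 N, the no-go end refused at about 10 N, and the gauge is back in its cradle and released.

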